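# Set the carton jig and run its wing screw down

### The arm

A 7-joint arm with a two-finger parallel gripper is mounted at the origin on the work surface. World frame = base frame: x ahead of the robot, y to its left, z up, the work surface at z = 0. Lengths are in m, angles in rad, forces in N, time in s.
With the tool pointing down it reaches from about 0.425 to 0.925 m from the base axis. Payload 6.8 kg.
Tool frame: the origin (TCP) lies on the front face of the gripper's body, between the roots of the fingers; the fingertips stand 73 mm ahead of it and the grasp point (between the pads) lies 54 mm ahead of it (tcp_to_tips is the distance from the TCP to the fingertips, in m); z points along the fingers, x is the direction in which the jaws open and shut, and the axes are right-handed (so a half turn about z gives the same grasp; the last joint's range is limited). The gripper opens to 85 mm and grips with 20 to 120 N. Pads are 22 mm wide; open, the fingers measure 114 mm over their backs; the gripper's body (76 mm by 85 mm) begins 54 mm behind the grasp point. The pads swing forward as they close: fully open they stand 13 mm farther back than shut.
Start: joints at [1.033, 0.477, 0.022, 1.555, -0.011, 1.109, -0.083], TCP at [0.281, -0.614, 0.304] pointing down, gripper open.
Joint ranges: [-2.96, 2.96], [-0.34, 2.1], [-1.41, 1.46], [0.24, 2.44], [-1.37, 4.51], [0.17, 1.92], [-2.96, 2.96]. Speed limits (rad/s): [2.39, 2.39, 3.14, 3.14, 3.14, 3.14, 3.14].

### API

Orientations are given as a unit quaternion [w, x, y, z].
In Python, from station import get_obs, read_camera, hand_in, look_for, silhouettes, tcp_to_tips gives the robot as it stands. The module is installed in compiled form; this text tells all that it offers.
- The arm moves only by the tool apply_moves, never from a script. Its argument "moves" is a list of rows, each a list of 3 entries, a list of its own where there are three numbers: the shift along the tool's x, y, z in units of 25 mm (1.0 is 25 mm), then the turn, a rotation vector about the tool's x, y, z in units of 10 degrees (1.0 is 10 degrees), then the gripper's target within -1 to 1 (fully open at 1, half-way at 0, shut at -1). In form: [[[dx, dy, dz], [rx, ry, rz], jaw], ...]. A call has 1 to 20 rows; each row is the pose to reach, as a shift and turn from the pose commanded when the call began, along the tool's axes at that moment; what a row does not reach only later rows make up. A row lasts 1/8 s, in which the tool goes at most 62.5 mm and 10.7 degrees, less where a joint would pass 70% of its speed; a pose out of reach is approached as far as the arm can. A call with a gripper value outside its range is refused whole. The fingers move at their own pace and stop on an object; "force" is the grip in N (left out, the last holds). Time passes only in rows, so rows that repeat a pose let the fingers close. It gives the time, the measured TCP pose, the force and the opening at its end, in the units of the state.
- get_obs(): the state, without advancing time (a new reading comes with each control period).
- read_camera(name): name is "scene" or "top"; returns a dict with "color" (480x640x3 uint8, red, green, blue), "mtx" (3x3 intrinsics, pixels), "eye" and "rotation" of the camera in the world. Camera axes: x right, y up, looking along -z (the intrinsics and any distortion apply to the point x, -y, -z); pixel columns grow to the right and rows downward; lengths in m; the calibration is good to about 2 mm. A picture is of the moment at which its call begins. There is no depth.
- hand_in(): hands the job in, once; it reports no verdict.
Trained networks look in the newest picture that a camera, given by its name, has taken for a name from the list of things; names that differ only in an ending like _2 or _b are one class to them, and where a whole thing is asked for, a point or a joint stands for the part that bears it (a point fixed in the world has none). Each returns a list of dicts, best first, with "conf" (0 to 1); they miss things now and then, are a little off and sometimes report something else, mostly with a low value. They report only what shows in the picture. A call takes as long as a camera call.
- look_for(camera, query): "pixel" ([row, column] in pixels, amid what is visible of it).
- silhouettes(camera, query): "mask" (480x640 bool, what is visible of it) and "pixel" ([row, column] in pixels, amid what is visible of it).
The state is a dict: "t": time; "q": joint angles; "joint_vel": joint speeds; "joint_torque": joint torques, N m; "eef_pos": TCP position; "tool_rot": TCP orientation; "contact_force": force on the tool from outside, world axes, zero at the start; "torque": the same for the moment, N m; "gripper_width": opening from 0.0 (shut) to 1.0 (fully open).
Only numpy, scipy, OpenCV 4.12 (cv2) and the standard library are available. Lean on these libraries where they do the work, as an engineer would, in place of code of your own. Each camera call takes 0.05 s, during which the arm holds its last target.

### The job

At the packing bench, set the carton jig: with the fingertips push the sliding fence up against the carton, so that the carton is held between the fence and the fixed stop. Then screw the fence's loose wing screw fully down, clockwise seen from above, by stroking its wings round with a fingertip again and again until it comes to its stop, the fence staying against the carton. Do not pinch or pick up anything, do not force the screw, and leave the other things on the bench where they are; finish clear of everything.

Things in the scene. Friction and masses are not known exactly. Their poses are not given: they have to be found in the camera images.
- carton: Flat taped cardboard carton, 200 (x) x 160 (y) x 70 (z) mm, 0.8 kg, loose on the plywood board of the jig (board top 12 mm above the table; board 300 x 380 mm). Origin at the centre of its underside, axes parallel to the jig's. 1 to 3 mm beyond its +y face stands the jig's fixed upright stop (aluminium, to 85 mm above the table); the sliding fence faces its -y face.
- fence_face (a point): Centre of the flat face of the sliding fence that looks at the carton, 48.5 mm above the table. Axes: x along the fence (level), y square to its face towards the carton, z up; the fence slides along its y only. The board of the jig is fixed to the bench.
- fence_back (a point): Middle of the back of the fence's upright aluminium plate, 10 mm behind fence_face, same axes. Plate 180 mm long (x), top 85 mm above the table. Its foot, 130 mm long (x), reaches 85 mm further back, foot top 24 mm above the table. The back can be pushed towards +y, for example 65 mm to either side of the middle, clear of the wing screw.
- fence (a joint): Slide of the fence in m, growing towards the carton; starts 0 to 0.025. It reaches the carton at about 0.052 to 0.054 and, with the carton shut against the fixed stop, stands at about 0.055. A drag of about 8 N resists it, and it stays where it is left.
- screw_hub (a point): Top of the hub of the wing screw, on its vertical axis, 56 mm above the table, 42 mm behind fence_back (along -y); belongs to the fence and moves with it, same axes. Hub 20 mm across at the top, 26 mm at its foot, standing on a collar 28 mm across on the fence's foot.
- wings: The two opposite flat upright dark steel wings of the screw, 76 mm from tip to tip along their own y, each 7 mm thick, from 38 to 64 mm above the table; they turn with screw. Origin on the screw's axis, 30 mm above the table. A fingertip has no room to pass between the wings' circle and the fence's plate; the other sides are open.
- screw (a joint): Angle of the wing screw in rad, growing clockwise seen from above; starts 0 to 2.5. At 0 (and every half turn, 3.14, 6.28, 9.42) the two wings point along the fence's +y and -y. It runs against about 0.04 N m of friction, stays where it is left, and comes to its slightly springy stop, fully down, at 9.42.
- tape_roll: Roll of clear tape standing flat on the table, 90 mm across, 48 mm high; origin under its centre. A bystander, to be left alone.
- marker: Marker pen, 125 mm long along its x, 16 mm thick, lying on the jig's board beside the carton on the robot's side; origin under its middle. A bystander, to be left alone.
- glue_stick: White glue stick standing on the jig's board at the far corner on the fence's side, 26 mm across, 60 mm high; origin under its centre. A bystander, to be left alone.
- pouch_box: Flat white box of label pouches, 90 x 60 x 22 mm, lying on top of the carton; origin under its centre. Moves with the carton by the few mm that it is pushed. A bystander, to be left alone.
- cutter: Closed box cutter, 130 x 22 x 14 mm, lying on the table; origin under its middle. A bystander, to be left alone.
- scanner: Hand scanner lying on the table, about 200 mm long, 65 mm wide, 45 mm high; origin under it, near its middle. A bystander, to be left alone.
- mug: White mug, 80 mm across, 90 mm high, handle at its +y; origin under its centre. A bystander, to be left alone.

How it is judged:
On the way, in this order (a step that is already met when the one before it is completed fails the run):
1. the fence stands against the carton, the carton against the fixed stop (value of joint fence between 0.051 and 0.06 m and y of carton in the frame of fence_face below 0.0835 m), for 0.2 s.
2. the wing screw is fully down, the fence still home (all of step 1 and value of joint screw above 9.07 rad), for 0.2 s.
At the end, for the whole second after the job is handed in: The fence stands within 3.5 mm of the carton and 4 mm of its home position (slide 0.051 to 0.060 m), and the wing screw is within 20 degrees of its stop (angle above 9.07 rad), all at rest (all of step 2 and not (velocity of joint screw above 0.1 rad/s) and linear speed of carton below 0.01 m/s); the robot touches nothing.
It fails at once if a bystander was moved or lifted more than 30 mm (distance of any of tape_roll, marker, glue_stick, pouch_box, cutter, scanner, mug from where it was at the start of the episode above 0.03 m).
It fails at once if the carton was moved or lifted more than 15 mm (distance of carton from where it was at the start of the episode above 0.015 m).
It fails at once if the wing screw was pinched or forced (more than 35 N from the fingers) (contact force between the fingers and wings above 35 N).
It also fails if it takes over 72 s, if anything falls off the work surface, if the arm or the gripper's body presses on something with over 40 N, if the wrist force passes 120 N, or if a joint passes its speed limit or range.

## Working session

There is one attempt and no reset: what is moved stays moved. The work goes in short steps, Python scripts to look and compute and a tool call to move; the robot and the scene stay as the last step left them, time stands still between calls to the robot, and variables do not carry over. Pictures are saved under pics/ and viewed, and the job is handed in when it is done.

Besides the shell and the picture viewer there is one more tool, called after "Request:" as name(argument=value, ...) on one line, values as JSON. apply_moves: Moves the arm, as the interface text tells. Its arguments: {"type":"object","properties":{"moves":{"type":"array"},"force":{"type":"number"}},"required":["moves"]}

```bash
mkdir -p pics; ls
cat > h.py <<'E'
import numpy as np, cv2
from station import *
def save(n,f):
    c=read_camera(n); cv2.imwrite(f,c['color'][:,:,::-1]); return c
def ray(c,px):
    K=np.array(c['mtx']); u=np.array([px[1],px[0],1.0]); d=np.linalg.inv(K)@u
    d=np.array([d[0],-d[1],-d[2]]); return np.array(c['eye']),np.array(c['rotation'])@d
def at(c,px,z):
    e,d=ray(c,px); return e+d*(z-e[2])/d[2]
def proj(c,P):
    P=np.array(P,float).reshape(-1,3); p=(P-np.array(c['eye']))@np.array(c['rotation'])
    q=np.c_[p[:,0],-p[:,1],-p[:,2]]@np.array(c['mtx']).T
    return q[:,:2]/q[:,2:]
E
python3 - <<'E'
from h import *
o=get_obs(); print(o)
for n in("scene","top"):
    c=save(n,f"pics/{n}0.png"); print({k:v for k,v in c.items() if k!='color'})
print(tcp_to_tips)
for n in("scene","top"):
  for q in "carton fence_face fence_back screw_hub wings tape_roll marker glue_stick mug scanner cutter".split():
    r=look_for(n,q); print(n,q,[(x['pixel'],round(x['conf'],2)) for x in r[:2]])
E
```

```text
pics
{'t': 0.0, 'q': array([ 1.03286265,  0.47780655,  0.02232332,  1.55647808, -0.01145784,
        1.10927642, -0.08309177]), 'joint_vel': array([-0.00021895, -0.00086568,  0.00072106,  0.00041326,  0.00018634,
       -0.00042563, -0.00036134]), 'joint_torque': array([-1.75376795e-04, -5.96443856e+01,  1.60773341e+00, -2.81190741e+01,
        1.24327347e-02,  9.27876681e-03, -6.50831922e-07]), 'eef_pos': array([ 0.28108622, -0.61317719,  0.30290971]), 'tool_rot': array([-4.24420723e-04,  8.41657779e-01, -5.40010497e-01, -8.16472525e-04]), 'contact_force': array([ 1.29171984, -0.02028395, -0.06609935]), 'torque': array([ 0.03776712, -0.01866886, -0.01020835]), 'gripper_width': 0.9972432891460866}
{'mtx': array([[469.88956793,   0.        , 324.00965162],
       [  0.        , 469.88956793, 234.43928228],
       [  0.        ,   0.        ,   1.        ]]), 'eye': array([ 1.16627405, -0.01571263,  0.73505597]), 'rotation': array([0.56357933, 0.21298563, 0.28616897, 0.74506562])}
{'mtx': array([[585.85261309,   0.        , 314.18126019],
       [  0.        , 585.85261309, 247.1216274
[... 458 characters left out ...]
[257.9, 377.0], 0.65)]
scene marker []
scene glue_stick []
scene mug [([279.0, 214.0], 0.86), ([203.3, 184.0], 0.38)]
scene scanner [([203.5, 185.4], 0.71)]
scene cutter [([225.2, 249.6], 0.56)]
top carton [([259.8, 202.1], 0.98)]
top fence_face [([252.0, 281.3], 0.71)]
top fence_back [([251.0, 282.4], 0.56)]
top screw_hub [([253.1, 280.6], 0.65)]
top wings [([329.6, 232.7], 0.66), ([257.7, 287.0], 0.46)]
top tape_roll [([327.7, 451.6], 0.8)]
top marker [([329.4, 228.4], 0.93), ([320.2, 449.7], 0.55)]
top glue_stick [([187.8, 289.0], 0.45)]
top mug [([172.5, 410.8], 0.59), ([252.7, 281.7], 0.21)]
top scanner [([268.6, 501.9], 0.74)]
top cutter [([260.4, 413.7], 0.57), ([187.5, 289.4], 0.15)]
```

View pics/top0.png

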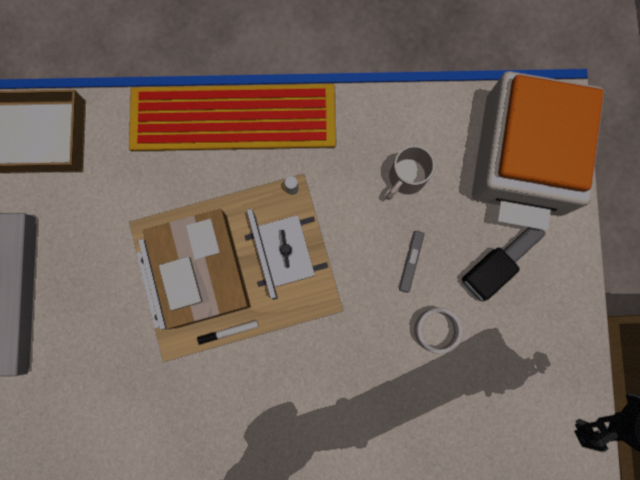

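View pics/scene0.png

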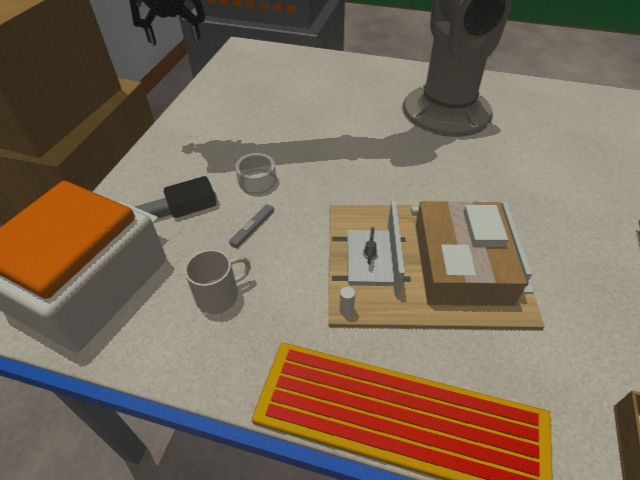

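```bash
cat >> h.py <<'E'
from scipy.spatial.transform import Rotation as R
def cam(n,f=None):
    c=read_camera(n)
    w,x,y,z=c['rotation']; c['rotation']=R.from_quat([x,y,z,w]).as_matrix()
    if f: cv2.imwrite(f,c['color'][:,:,::-1])
    return c
E
python3 - <<'E'
from h import *
for n,r in(("top",(160,340,120,340)),("scene",(180,360,300,560))):
    c=cam(n); a,b,e,f=r
    cv2.imwrite(f"pics/{n}0z.png",cv2.resize(c['color'][a:b,e:f,::-1],None,fx=3,fy=3,interpolation=cv2.INTER_CUBIC))
E
```

```text
(no output)
```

View pics/top0z.png

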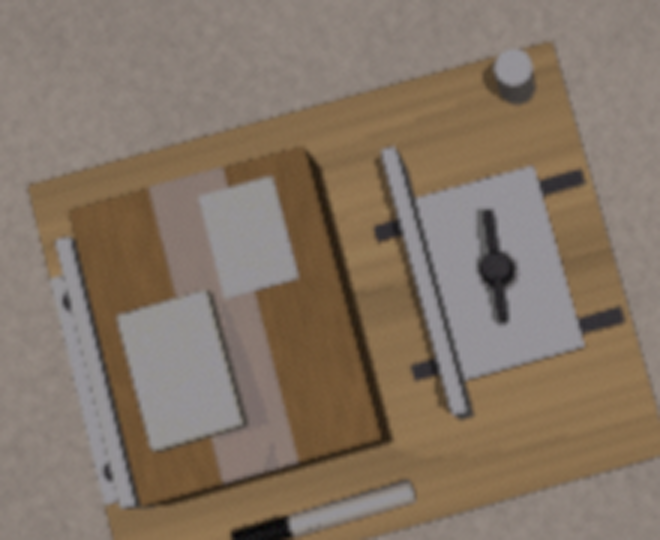

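View pics/scene0z.png

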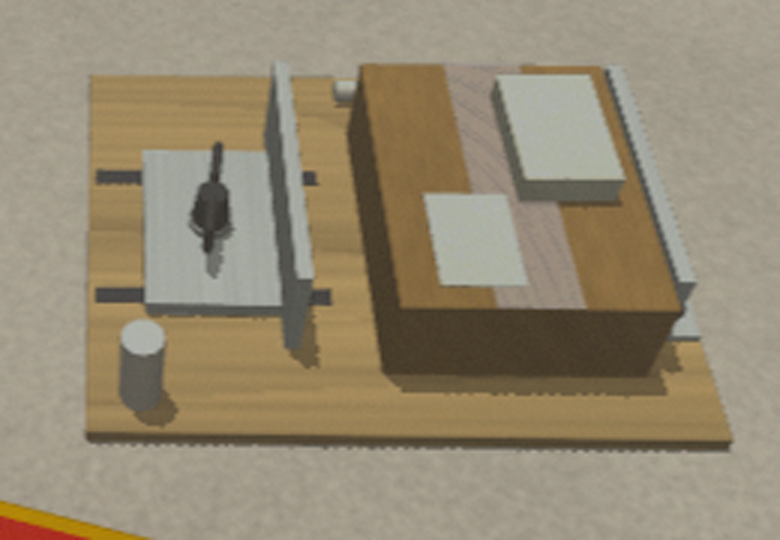

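Run:
```python
from h import *
t=cam("top")
for n,p,z in [("boardA",(175,304),.012),("boardB",(310,341),.012),("boardC",(221,130),.012),("boardD",(360,163),.012),("hub",(249,285),.056),("plate top far",(211,250),.085),("plate top near",(297,272),.085),("glue",(183,290),.06),("marker",(333,228),.02)]:
    print(n,at(t,p,z))
```

```text
boardA [ 0.73944721 -0.13156231  0.012     ]
boardB [ 0.45571822 -0.20340912  0.012     ]
boardC [0.64716532 0.23282661 0.012     ]
boardD [0.36072013 0.15842248 0.012     ]
hub [ 0.57727911 -0.09265181  0.056     ]
plate top far [ 0.64976001 -0.02622175  0.085     ]
plate top near [ 0.48079132 -0.06844889  0.085     ]
glue [ 0.71084628 -0.10411288  0.06      ]
marker [0.41284513 0.02590211 0.02      ]
```

The top view shows the fence plate at about (254,261), row and column, and the hub at (249,285). The wings run from about (231,282) to (267,288), and the glue stick is at (183,290). The scene view shows the same layout. Next I'll fit the jig's pose using both cameras.

```bash
cat > fit.py <<'E'
from h import *
from scipy.optimize import least_squares
t=cam("top"); s=cam("scene")
def zt(x,y): return (120+x/3,160+y/3)   # col,row
def zs(x,y): return (300+x/3,180+y/3)
# board pts: local (board centre frame); fence local hub frame
def B(p,q): # board
    th=p[0];c,S=np.cos(th),np.sin(th); return [p[1]+c*q[0]-S*q[1],p[2]+S*q[0]+c*q[1],q[2]]
def F(p,q):
    th=p[0];c,S=np.cos(th),np.sin(th); return [p[3]+c*q[0]-S*q[1],p[4]+S*q[0]+c*q[1],q[2]]
obs=[(t,B,(.15,-.19,.012),(304,175)),(t,B,(-.15,-.19,.012),(341.5,310.5)),(t,B,(.15,.19,.012),(129.5,221)),(t,B,(-.15,.19,.012),(163,360)),
(s,B,(-.15,-.19,.012),zs(90,75)),(s,B,(.15,-.19,.012),zs(88,434)),(s,B,(.15,.19,.012),zs(732,438)),
(t,F,(.09,.052,.085),zt(383,152)),(t,F,(.09,.042,.085),zt(396,148)),(t,F,(-.09,.052,.085),zt(455,415)),(t,F,(-.09,.042,.085),zt(468,411)),
(s,F,(.09,.042,.085),zs(296,279)),(s,F,(.09,.052,.085),zs(313,277)),(s,F,(-.09,.042,.085),zs(274,62)),(s,F,(-.09,.052,.085),zs(287,62)),
(t,F,(0,0,.056),zt(497,266)),(s,F,(0,0,.056),zs(211,186)),
(t,F,(.065,-.043,.024),zt(534,167)),(t,F,(-.065,-.043,.024),zt(584,347)),
(s,F,(-.065,-.043,.024),zs(143,151)),(s,F,(.065,-.043,.024),zs(146,304))]
def res(p): return np.concatenate([proj(c,f(p,q))[0]-np.array(o) for c,f,q,o in obs])
r=least_squares(res,[.245,.55,.015,.577,-.093],loss='soft_l1')
print(np.degrees(r.x[0]),r.x); print(res(r.x).reshape(-1,2).round(1).tolist())
p=r.x
print("fence in board",(np.array([[np.cos(p[0]),np.sin(p[0])],[-np.sin(p[0]),np.cos(p[0])]])@(p[3:]-p[1:3])))
for px in (zt(485,212),zt(503,320)):
    w=at(t,px[::-1],.064)[:2]-p[3:]; l=np.array([[np.cos(p[0]),np.sin(p[0])],[-np.sin(p[0]),np.cos(p[0])]])@w
    print("tip",l,np.linalg.norm(l),"cw angle",np.arctan2(l[0],l[1]))
print("carton -y top corners",[at(t,zt(*x)[::-1],.082) for x in((310,149),(388,440))])
E
python3 fit.py
```

```text
14.803704664465926 [ 0.25837339  0.55196971  0.01376572  0.578947   -0.09367004]
[[-0.0, -2.8], [1.9, -0.4], [-0.9, -0.6], [-0.4, 1.2], [0.1, -1.2], [-1.0, -1.6], [1.1, 0.1], [-0.6, -1.1], [-0.0, -1.1], [-0.7, -0.2], [-0.0, -0.3], [0.1, -1.9], [0.2, -1.2], [-0.4, -1.8], [0.3, -1.7], [-0.2, -0.5], [0.6, 0.4], [0.1, -1.1], [0.5, -0.7], [-0.3, -1.9], [-0.3, -1.6]]
fence in board [-0.0013689  -0.11076255]
tip [ 0.03478055 -0.00206483] 0.03484178716527745 cw angle 1.6300941138336291
tip [-0.0377947   0.00545451] 0.03818627235314838 cw angle -1.4274665335223073
carton -y top corners [array([0.65389425, 0.02664464, 0.082     ]), array([ 0.46305387, -0.02446458,  0.082     ])]
```

The fit gives the jig yaw as 14.8°, the hub at (0.579,-0.094), the screw at about 1.67 rad, and a gap to the carton of about 45 mm. Next I'll work out the approach to the +x side of the fence's back.

```bash
cat >> h.py <<'E'
TH=0.25837; HUB0=np.array([.5789,-.0937])
def l2w(x,y,hub=HUB0): c,S=np.cos(TH),np.sin(TH); return np.array([hub[0]+c*x-S*y,hub[1]+S*x+c*y])
def w2l(P,hub=HUB0): c,S=np.cos(TH),np.sin(TH); d=np.array(P)[:2]-hub; return np.array([c*d[0]+S*d[1],-S*d[0]+c*d[1]])
def tool(o):
    w,x,y,z=o['tool_rot']; return R.from_quat([x,y,z,w])
E
python3 - <<'E'
from h import *
o=get_obs(); r=tool(o)
tgt=np.r_[l2w(.065,.008),.203]
print((r.inv().apply(tgt-o['eef_pos'])/.025).round(2))
c,S=np.cos(TH),np.sin(TH)
goal=R.from_matrix(np.array([[c,S,0],[S,-c,0],[0,0,-1]]).T)
print(np.degrees((r.inv()*goal).as_rotvec())/10)
E
```

```text
[-13.82 -22.1    4.04]
[-3.79372084e-05  1.09137842e-04 -8.01801311e+00]
```

Request:
apply_moves(moves=[[[-1.4,-2.2,0],[0,0,-0.8],-1],[[-2.8,-4.4,0],[0,0,-1.6],-1],[[-4.2,-6.6,0],[0,0,-2.4],-1],[[-5.6,-8.8,0],[0,0,-3.2],-1],[[-7.0,-11.0,0],[0,0,-4.0],-1],[[-8.4,-13.2,0],[0,0,-4.8],-1],[[-9.8,-15.4,0],[0,0,-5.6],-1],[[-11.2,-17.6,0],[0,0,-6.4],-1],[[-12.6,-19.8,0],[0,0,-7.2],-1],[[-13.82,-22.1,1],[0,0,-8.02],-1],[[-13.82,-22.1,2.5],[0,0,-8.02],-1],[[-13.82,-22.1,4.04],[0,0,-8.02],-1],[[-13.82,-22.1,4.04],[0,0,-8.02],-1],[[-13.82,-22.1,4.04],[0,0,-8.02],-1]])

```text
t: 3.2
eef_pos: [0.6403, -0.07, 0.2045]
tool_rot: [0.0, 0.992, 0.128, 0.001]
contact_force: [-0.5, -0.4, 0.3]
gripper_width: -0.002
```

```bash
cat > st.py <<'E'
from h import *
import sys
o=get_obs(); e=o['eef_pos']
print('t',round(o['t'],2),'local',(w2l(e)*1000).round(1),'tipz',round((e[2]-.0726)*1000,1),'F',o['contact_force'].round(1),'w',round(o['gripper_width'],2), 'rot',np.degrees(2*np.arctan2(o['tool_rot'][2],o['tool_rot'][1])).round(1))
if len(sys.argv)>1:
    k=sys.argv[1]
    for n,(a,b,c0,d) in(("top",(140,340,120,360)),("scene",(140,340,290,560))):
        c=cam(n); cv2.imwrite(f"pics/{n}_{k}.png",cv2.resize(c['color'][a:b,c0:d,::-1],None,fx=2.9,fy=2.9,interpolation=cv2.INTER_CUBIC))
E
python3 st.py a
```

```text
t 3.2 local [65.4  7.3] tipz 131.9 F [-0.5 -0.4  0.3] w -0.0 rot 14.8
```

View pics/scene_a.png

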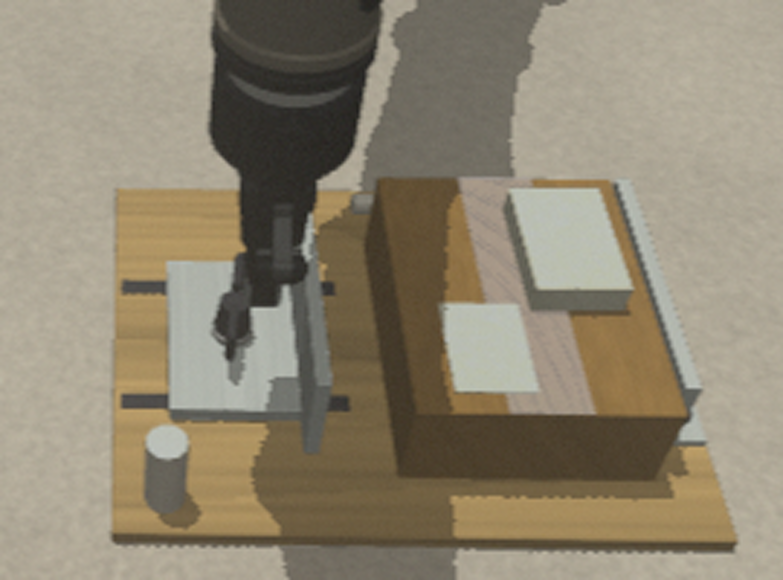

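View pics/top_a.png

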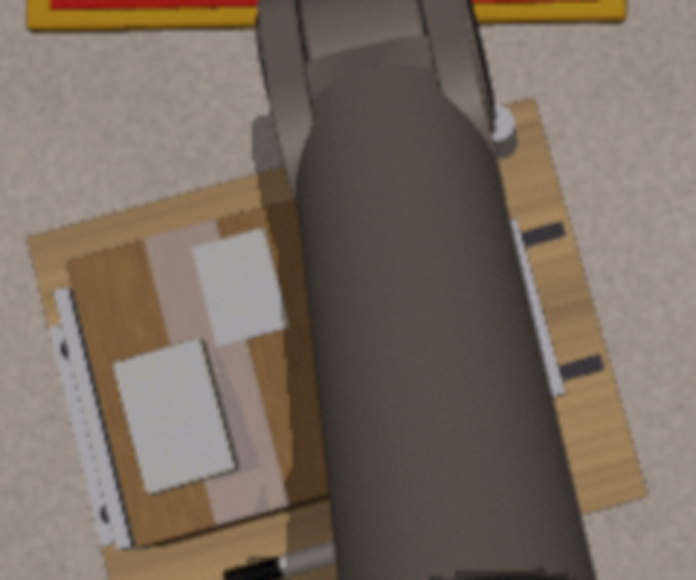

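Request:
apply_moves(moves=[[[0,0,1.7],[0,0,0],-1],[[0,0,3.4],[0,0,0],-1],[[0,-0.4,3.4],[0,0,0],-1],[[0,-0.7,3.4],[0,0,0],-1],[[0,-0.9,3.4],[0,0,0],-1],[[0,-1.1,3.4],[0,0,0],-1],[[0,-1.3,3.4],[0,0,0],-1],[[0,-1.5,3.4],[0,0,0],-1],[[0,-1.7,3.4],[0,0,0],-1],[[0,-1.9,3.4],[0,0,0],-1],[[0,-2.1,3.4],[0,0,0],-1],[[0,-2.3,3.4],[0,0,0],-1],[[0,-2.5,3.4],[0,0,0],-1],[[0,-2.5,3.4],[0,0,0],-1]])

```text
t: 5.05
eef_pos: [0.6258, -0.0114, 0.1204]
tool_rot: [0.002, 0.992, 0.128, 0.002]
contact_force: [2.5, -5.1, 5.0]
gripper_width: 0.0
```

```bash
python3 st.py b
```

```text
t 5.05 local [66.3 67.6] tipz 47.8 F [ 2.5 -5.1  5. ] w 0.0 rot 14.7
```

View pics/scene_b.png

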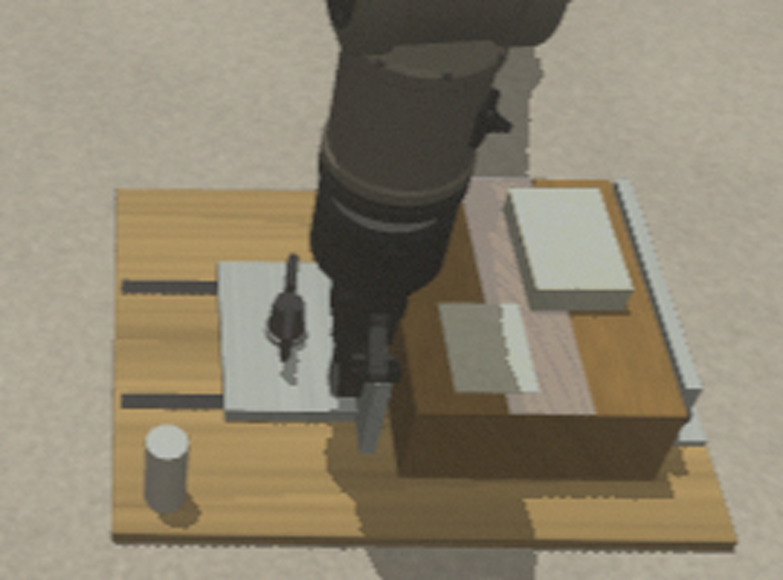

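Request:
apply_moves(moves=[[[0,-0.1,0],[0,0,0],-1],[[0,-0.15,0],[0,0,0],-1],[[0,-0.2,0],[0,0,0],-1],[[0,-0.24,0],[0,0,0],-1],[[0,-0.28,0],[0,0,0],-1],[[0,-0.32,0],[0,0,0],-1]])

```text
t: 5.9
eef_pos: [0.6239, -0.0045, 0.1205]
tool_rot: [0.002, 0.992, 0.127, 0.003]
contact_force: [2.8, -7.9, 5.5]
gripper_width: 0.002
```

```bash
python3 st.py
```

```text
t 5.9 local [66.3 74.7] tipz 47.9 F [ 2.8 -7.9  5.5] w 0.0 rot 14.6
```

Request:
apply_moves(moves=[[[0,-0.04,0],[0,0,0],-1],[[0,-0.08,0],[0,0,0],-1],[[0,-0.12,0],[0,0,0],-1],[[0,-0.12,0],[0,0,0],-1]])

```text
t: 6.4
eef_pos: [0.6231, -0.0014, 0.1204]
tool_rot: [0.002, 0.992, 0.128, 0.003]
contact_force: [2.1, -7.1, 5.2]
gripper_width: 0.002
```

```bash
python3 st.py c
```

```text
t 6.4 local [66.3 77.9] tipz 47.8 F [ 2.1 -7.1  5.2] w 0.0 rot 14.7
```

View pics/scene_c.png

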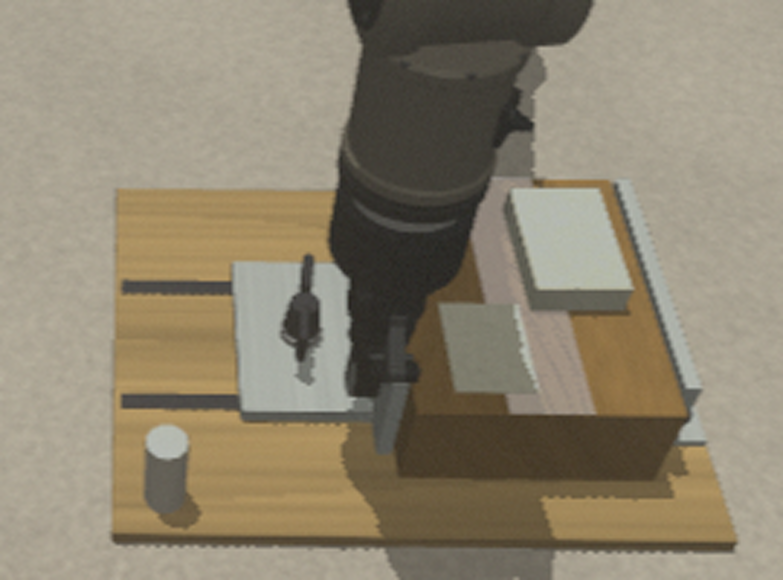

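Request:
apply_moves(moves=[[[0,-0.04,0],[0,0,0],-1],[[0,-0.08,0],[0,0,0],-1],[[0,-0.12,0],[0,0,0],-1],[[0,-0.12,0],[0,0,0],-1]])

```text
t: 7.0
eef_pos: [0.6227, 0.0003, 0.1205]
tool_rot: [0.003, 0.992, 0.127, 0.003]
contact_force: [3.6, -9.3, 4.6]
gripper_width: 0.0
```

```bash
python3 st.py
```

```text
t 7.0 local [66.3 79.7] tipz 47.9 F [ 3.6 -9.3  4.6] w 0.0 rot 14.6
```

Request:
apply_moves(moves=[[[0,-0.04,0],[0,0,0],-1],[[0,-0.08,0],[0,0,0],-1],[[0,-0.12,0],[0,0,0],-1],[[0,-0.12,0],[0,0,0],-1]])

```text
t: 7.5
eef_pos: [0.6223, 0.0016, 0.1205]
tool_rot: [0.004, 0.992, 0.126, 0.003]
contact_force: [5.3, -12.3, 4.3]
gripper_width: -0.005
```

```bash
python3 st.py d
```

```text
t 7.5 local [66.3 81.1] tipz 47.9 F [  5.3 -12.3   4.3] w -0.01 rot 14.5
```

View pics/scene_d.png

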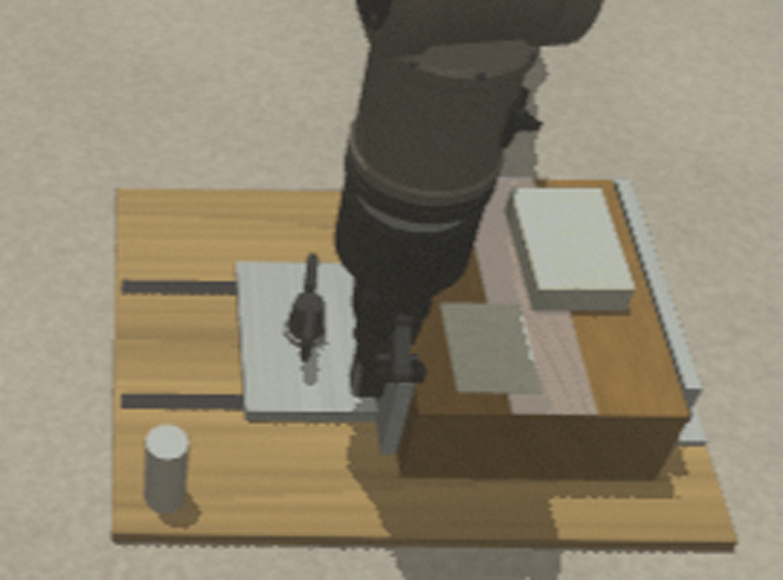

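Request:
apply_moves(moves=[[[0,-0.04,0],[0,0,0],-1],[[0,-0.08,0],[0,0,0],-1],[[0,-0.12,0],[0,0,0],-1],[[0,-0.16,0],[0,0,0],-1],[[0,-0.16,0],[0,0,0],-1]])

```text
t: 8.22
eef_pos: [0.622, 0.0024, 0.1206]
tool_rot: [0.005, 0.992, 0.125, 0.003]
contact_force: [6.5, -18.7, 2.6]
gripper_width: 0.005
```

```bash
python3 st.py e
```

```text
t 8.22 local [66.3 81.9] tipz 48.0 F [  6.5 -18.7   2.6] w 0.01 rot 14.4
```

View pics/scene_e.png

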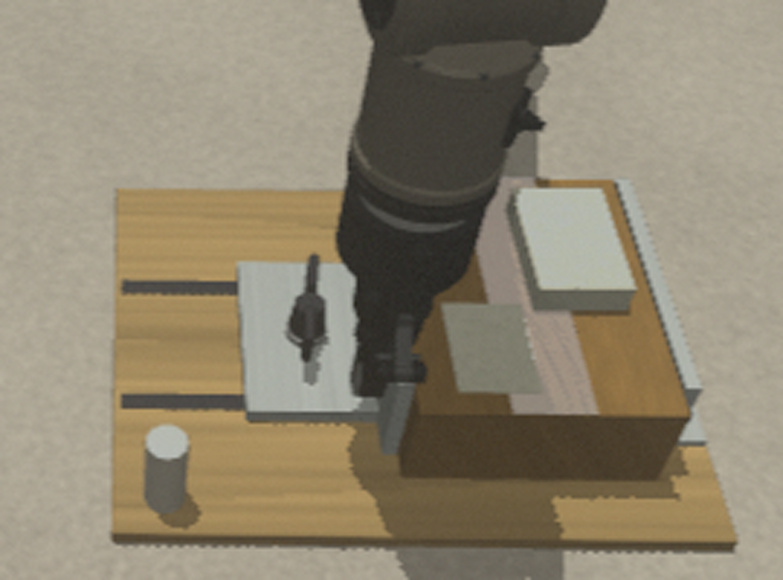

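Request:
apply_moves(moves=[[[0,0.5,0],[0,0,0],-1],[[0,1.0,0],[0,0,0],-1],[[0,1.0,-1],[0,0,0],-1],[[0,1.0,-2],[0,0,0],-1],[[0,1.0,-2],[0,0,0],-1]])

```text
t: 8.95
eef_pos: [0.6258, -0.0122, 0.17]
tool_rot: [-0.0, 0.992, 0.129, 0.002]
contact_force: [0.7, -0.1, -0.6]
gripper_width: -0.0
```

```bash
python3 st.py f
```

```text
t 8.95 local [66.2 66.8] tipz 97.4 F [ 0.7 -0.1 -0.6] w -0.0 rot 14.9
```

View pics/scene_f.png

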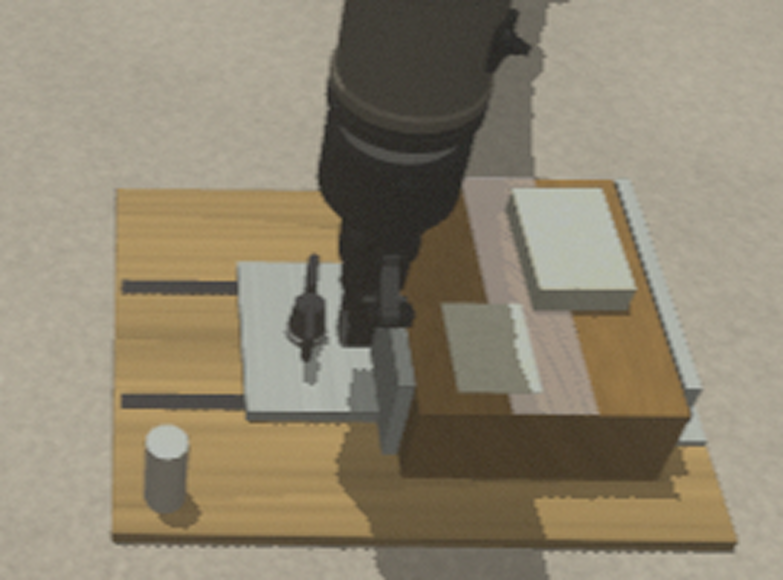

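View pics/top_f.png

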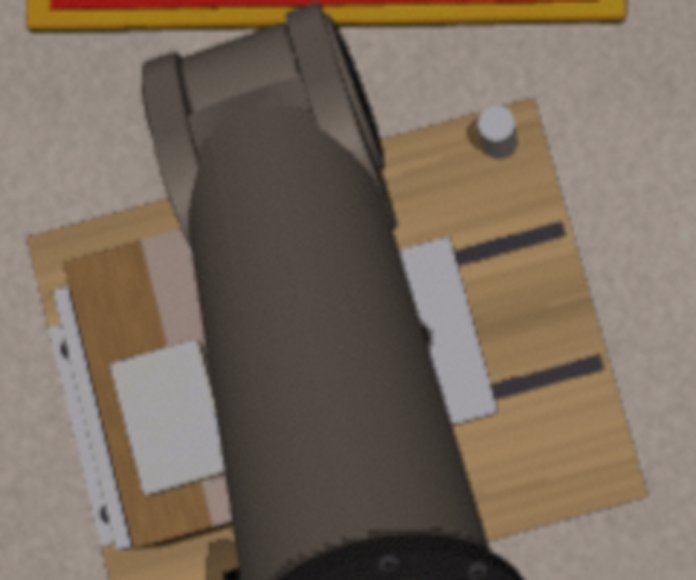

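Run:
```python
from h import *
from scipy.optimize import least_squares
t=cam("top"); s=cam("scene")
Z=lambda c0,x,y:np.array([c0+x/2.9,140+y/2.9])
ob=[(t,(.065,-.043,.024),Z(120,450,239),(.1,-1.1)),(t,(-.065,-.043,.024),Z(120,497,412),(.5,-.7)),(s,(-.065,-.043,.024),Z(290,237,263),(-.3,-1.9)),(s,(.065,-.043,.024),Z(290,248,416),(-.3,-1.6))]
f=lambda p:np.concatenate([proj(c,np.r_[l2w(q[0]+p[0],q[1]+p[1]),q[2]])[0]-o-np.array(b) for c,q,o,b in ob])
r=least_squares(f,[0,.05]);print(r.x,r.fun.round(2))
# finger-based: hub local from push
# draw wings model at several angles in scene
x0,y0=r.x
im=cv2.resize(s['color'][200:300,360:440,::-1],None,fx=6,fy=6,interpolation=cv2.INTER_CUBIC)
for a,col in((1.67,(0,0,255)),):
    for sg in(1,-1):
        d=np.array([np.sin(a),np.cos(a)])*sg
        pts=[np.r_[l2w(x0+d[0]*r_,y0+d[1]*r_),z] for r_,z in((.01,.064),(.038,.064),(.038,.038))]
        p=((proj(s,pts)-[0,0]-[360,200]+.5)*6).astype(int); cv2.polylines(im,[p],False,col,1)
cv2.imwrite('pics/wf.png',im)
```

```text
[0.00094752 0.04948184] [-0.36 -0.78 -0.25 -0.22  0.08  0.23 -0.35 -1.41]
```

View pics/wf.png

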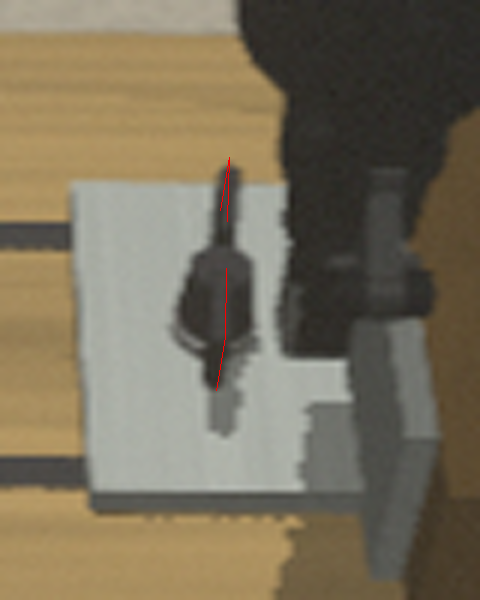

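```bash
cat > geo.py <<'E'
import numpy as np
a,b=14.5,11.; 
g=np.array([(x,y) for x in np.linspace(-a,a,59) for y in np.linspace(-b,b,45)])
def overlap(u,v,phi):
    d=np.array([np.sin(phi),np.cos(phi)]); n=np.array([d[1],-d[0]]) # n = cw direction
    p=g+[u,v]; al=p@d; pe=p@n
    m=(al>8)&(al<38)&(abs(pe)<3.5); return m.any(),(al[m].mean() if m.any() else None)
def lag(th,rad):
    u,v=rad*np.sin(th),rad*np.cos(th)
    for k in np.radians(np.arange(70,0,-.5)):
        o,al=overlap(u,v,th+k)
        if o: return np.degrees(k),al
    return None
if __name__=="__main__":
  for rad in(32,34,36):
    print(rad,[(t,)+tuple(np.round(lag(np.radians(t),rad),0)) for t in range(60,260,15)])
E
python3 geo.py
```

```text
32 [(60, np.float64(28.0), np.float64(36.0)), (75, np.float64(36.0), np.float64(16.0)), (90, np.float64(42.0), np.float64(20.0)), (105, np.float64(42.0), np.float64(25.0)), (120, np.float64(40.0), np.float64(30.0)), (135, np.float64(37.0), np.float64(34.0)), (150, np.float64(36.0), np.float64(17.0)), (165, np.float64(42.0), np.float64(21.0)), (180, np.float64(42.0), np.float64(25.0)), (195, np.float64(40.0), np.float64(30.0)), (210, np.float64(37.0), np.float64(35.0)), (225, np.float64(32.0), np.float64(37.0)), (240, np.float64(28.0), np.float64(36.0)), (255, np.float64(36.0), np.float64(16.0))]
34 [(60, np.float64(26.0), np.float64(37.0)), (75, np.float64(32.0), np.float64(18.0)), (90, np.float64(38.0), np.float64(22.0)), (105, np.float64(40.0), np.float64(27.0)), (120, np.float64(38.0), np.float64(32.0)), (135, np.float64(35.0), np.float64(36.0)), (150, np.float64(33.0), np.float64(19.0)), (165, np.float64(38.0), np.float64(22.0)), (180, np.float64(40.0), np.float64(27.0)), (195, np.float64(38.0), np.float64(32.0)), (210, np.float64(35.0), np.float64(36.0)), (225, np.float64(30.0), np.float64(38.0)), (240, np.float64(26.0), np.float64(37.0)), (255, np.float64(32.0), np.float64(18.0))]
36 [(60, np.float64(24.0), np.float64(37.0)), (75, np.float64(30.0), np.float64(20.0)), (90, np.float64(35.0), np.float64(24.0)), (105, np.float64(37.0), np.float64(28.0)), (120, np.float64(36.0), np.float64(33.0)), (135, np.float64(34.0), np.float64(38.0)), (150, np.float64(30.0), np.float64(29.0)), (165, np.float64(36.0), np.float64(24.0)), (180, np.float64(37.0), np.float64(29.0)), (195, np.float64(36.0), np.float64(33.0)), (210, np.float64(33.0), np.float64(38.0)), (225, np.float64(28.0), np.float64(37.0)), (240, np.float64(24.0), np.float64(37.0)), (255, np.float64(30.0), np.float64(20.0))]
```

```bash
cat > arc.py <<'E'
import numpy as np,sys
t0,t1,n,rad=map(float,sys.argv[1:5])
s=[rad*np.sin(np.radians(t0)),rad*np.cos(np.radians(t0))]
if len(sys.argv)>5: s=[float(sys.argv[5]),float(sys.argv[6])]
for t in np.linspace(t0,t1,int(n)+1)[1:]:
    t=np.radians(t); print("[[%.2f, %.2f, 0], [0, 0, 0], -1],"%((rad*np.sin(t)-s[0])/25,-(rad*np.cos(t)-s[1])/25),end=' ')
print()
E
python3 arc.py 58 245 18 33 32 20
```

```text
[[-0.05, 0.31, 0], [0, 0, 0], -1], [[0.01, 0.54, 0], [0, 0, 0], -1], [[0.04, 0.78, 0], [0, 0, 0], -1], [[0.02, 1.02, 0], [0, 0, 0], -1], [[-0.04, 1.25, 0], [0, 0, 0], -1], [[-0.14, 1.47, 0], [0, 0, 0], -1], [[-0.28, 1.66, 0], [0, 0, 0], -1], [[-0.45, 1.83, 0], [0, 0, 0], -1], [[-0.65, 1.96, 0], [0, 0, 0], -1], [[-0.87, 2.05, 0], [0, 0, 0], -1], [[-1.10, 2.11, 0], [0, 0, 0], -1], [[-1.34, 2.12, 0], [0, 0, 0], -1], [[-1.58, 2.09, 0], [0, 0, 0], -1], [[-1.81, 2.01, 0], [0, 0, 0], -1], [[-2.01, 1.90, 0], [0, 0, 0], -1], [[-2.20, 1.75, 0], [0, 0, 0], -1], [[-2.36, 1.56, 0], [0, 0, 0], -1], [[-2.48, 1.36, 0], [0, 0, 0], -1],
```

Request:
apply_moves(moves=[[[-0.7,-0.1,0],[0,0,0],-1],[[-1.35,-0.14,0],[0,0,0],-1],[[-1.35,-0.14,0],[0,0,0],-1],[[-1.35,-0.14,1.0],[0,0,0],-1],[[-1.35,-0.14,2.04],[0,0,0],-1],[[-1.35,-0.14,2.04],[0,0,0],-1]])

```text
t: 9.9
eef_pos: [0.5902, -0.0179, 0.1148]
tool_rot: [-0.0, 0.992, 0.129, -0.002]
contact_force: [0.3, -0.7, 0.1]
gripper_width: 0.001
```

```bash
python3 st.py g
```

```text
t 9.9 local [30.3 70.4] tipz 42.2 F [ 0.3 -0.7  0.1] w 0.0 rot 14.8
```

View pics/scene_g.png

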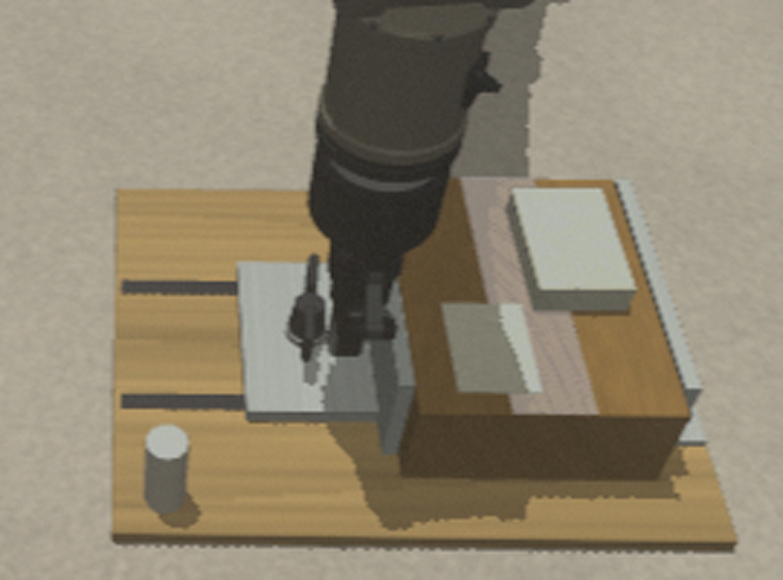

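```bash
python3 st.py; python3 arc.py 65 245 18 34 30 20
```

```text
t 10.0 local [31.7 70.2] tipz 44.5 F [-0.  -0.5  0.3] w 0.0 rot 14.8
[[0.11, 0.45, 0], [0, 0, 0], -1], [[0.15, 0.68, 0], [0, 0, 0], -1], [[0.15, 0.92, 0], [0, 0, 0], -1], [[0.11, 1.15, 0], [0, 0, 0], -1], [[0.03, 1.37, 0], [0, 0, 0], -1], [[-0.09, 1.58, 0], [0, 0, 0], -1], [[-0.24, 1.76, 0], [0, 0, 0], -1], [[-0.42, 1.91, 0], [0, 0, 0], -1], [[-0.63, 2.03, 0], [0, 0, 0], -1], [[-0.85, 2.11, 0], [0, 0, 0], -1], [[-1.08, 2.15, 0], [0, 0, 0], -1], [[-1.32, 2.15, 0], [0, 0, 0], -1], [[-1.55, 2.11, 0], [0, 0, 0], -1], [[-1.77, 2.03, 0], [0, 0, 0], -1], [[-1.98, 1.91, 0], [0, 0, 0], -1], [[-2.16, 1.76, 0], [0, 0, 0], -1], [[-2.31, 1.58, 0], [0, 0, 0], -1], [[-2.43, 1.37, 0], [0, 0, 0], -1],
```

Request:
apply_moves(moves=[[[-0.02,0.2,0],[0,0,0],-1],[[0.01,0.4,0],[0,0,0],-1],[[0.03,0.6,0],[0,0,0],-1],[[0.04,0.78,0],[0,0,0],-1],[[0.02,1.02,0],[0,0,0],-1],[[-0.04,1.25,0],[0,0,0],-1],[[-0.14,1.47,0],[0,0,0],-1],[[-0.28,1.66,0],[0,0,0],-1],[[-0.45,1.83,0],[0,0,0],-1],[[-0.65,1.96,0],[0,0,0],-1]])

```text
t: 11.25
eef_pos: [0.588, -0.07, 0.117]
tool_rot: [0.0, 0.992, 0.129, 0.0]
contact_force: [1.9, 1.8, 0.1]
gripper_width: 0.0
```

```bash
python3 st.py h
```

```text
t 11.25 local [14.8 20.6] tipz 44.4 F [1.9 1.8 0.1] w 0.0 rot 14.8
```

View pics/scene_h.png

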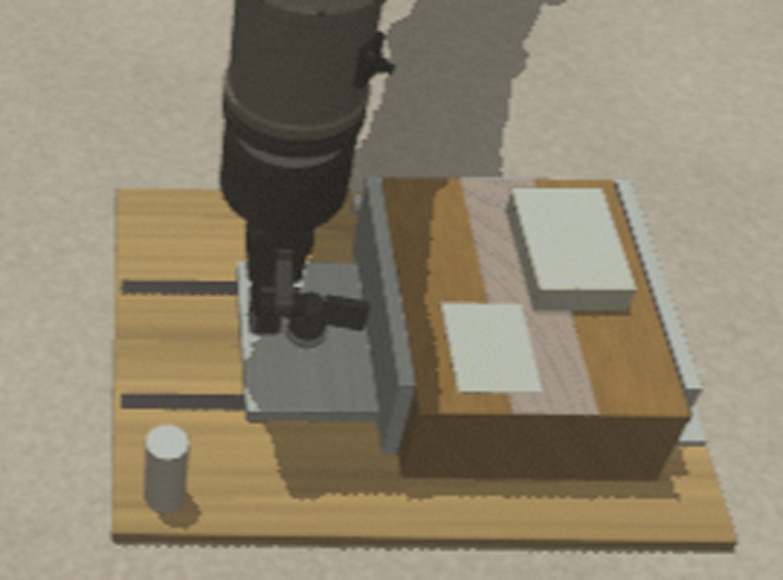

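Request:
apply_moves(moves=[[[-0.22,0.09,0],[0,0,0],-1],[[-0.45,0.15,0],[0,0,0],-1],[[-0.69,0.16,0],[0,0,0],-1],[[-0.93,0.13,0],[0,0,0],-1],[[-1.16,0.05,0],[0,0,0],-1],[[-1.36,-0.06,0],[0,0,0],-1],[[-1.55,-0.21,0],[0,0,0],-1],[[-1.71,-0.4,0],[0,0,0],-1],[[-1.83,-0.6,0],[0,0,0],-1],[[-1.83,-0.6,0],[0,0,0],-1]])

```text
t: 12.6
eef_pos: [0.5392, -0.0662, 0.1168]
tool_rot: [-0.0, 0.992, 0.129, -0.0]
contact_force: [-0.5, -1.0, -0.4]
gripper_width: -0.005
```

```bash
python3 st.py i
```

```text
t 12.6 local [-31.3  36.7] tipz 44.2 F [-0.5 -1.  -0.4] w -0.0 rot 14.9
```

View pics/scene_i.png

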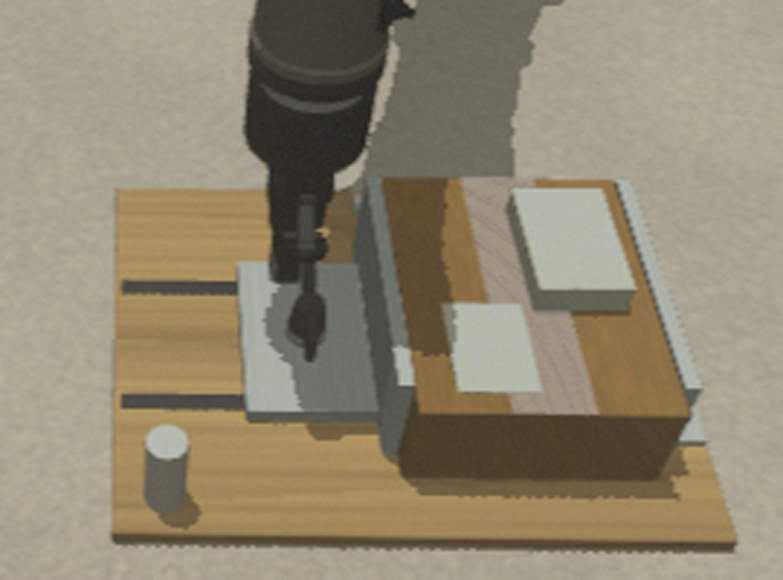

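Request:
apply_moves(moves=[[[-0.06,-0.12,0],[0,0,0],-1],[[-0.1,-0.24,0],[0,0,0],-1],[[-0.1,-0.24,0],[0,0,0],-1],[[-0.1,0.1,0],[0,0,0],-1],[[-0.1,0.1,-0.8],[0,0,0],-1],[[-0.1,0.1,-1.6],[0,0,0],-1],[[-0.1,0.1,-1.6],[0,0,0],-1],[[0.8,-0.4,-1.6],[0,0,0],-1],[[1.7,-0.9,-1.6],[0,0,0],-1],[[2.48,-1.36,-1.6],[0,0,0],-1],[[2.48,-1.36,-1.6],[0,0,0],-1],[[2.48,-1.36,-1.6],[0,0,0],-1]])

```text
t: 14.2
eef_pos: [0.5904, -0.0188, 0.1563]
tool_rot: [0.0, 0.992, 0.129, -0.001]
contact_force: [-0.3, -0.9, 0.3]
gripper_width: -0.001
```

```bash
python3 st.py j
```

```text
t 14.2 local [30.2 69.5] tipz 83.7 F [-0.3 -0.9  0.3] w -0.0 rot 14.8
```

View pics/scene_j.png

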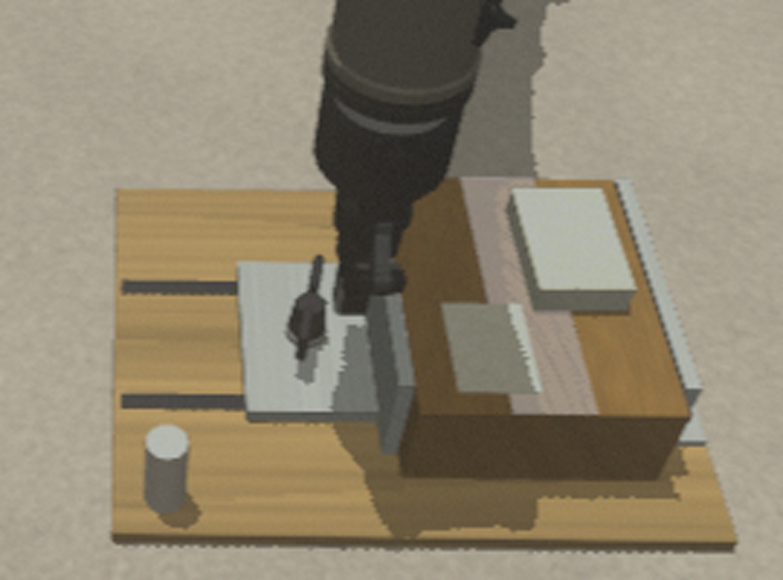

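Request:
apply_moves(moves=[[[0,0,0.8],[0,0,0],-1],[[0,0,1.6],[0,0,0],-1],[[0,0,1.6],[0,0,0],-1],[[-0.02,0.2,1.6],[0,0,0],-1],[[0.01,0.4,1.6],[0,0,0],-1],[[0.03,0.6,1.6],[0,0,0],-1],[[0.04,0.78,1.6],[0,0,0],-1],[[0.02,1.02,1.6],[0,0,0],-1],[[-0.04,1.25,1.6],[0,0,0],-1],[[-0.14,1.47,1.6],[0,0,0],-1],[[-0.28,1.66,1.6],[0,0,0],-1],[[-0.45,1.83,1.6],[0,0,0],-1],[[-0.65,1.96,1.6],[0,0,0],-1]])

```text
t: 15.92
eef_pos: [0.5879, -0.07, 0.117]
tool_rot: [0.0, 0.992, 0.129, 0.0]
contact_force: [1.3, 2.7, -0.3]
gripper_width: 0.003
```

Request:
apply_moves(moves=[[[-0.22,0.09,0],[0,0,0],-1],[[-0.45,0.15,0],[0,0,0],-1],[[-0.69,0.16,0],[0,0,0],-1],[[-0.93,0.13,0],[0,0,0],-1],[[-1.16,0.05,0],[0,0,0],-1],[[-1.36,-0.06,0],[0,0,0],-1],[[-1.55,-0.21,0],[0,0,0],-1],[[-1.71,-0.4,0],[0,0,0],-1],[[-1.83,-0.6,0],[0,0,0],-1],[[-1.93,-0.84,0],[0,0,0],-1],[[-1.93,-0.84,0],[0,0,0],-1],[[-1.93,-0.5,0],[0,0,0],-1],[[-1.93,-0.5,-0.8],[0,0,0],-1],[[-1.93,-0.5,-1.6],[0,0,0],-1],[[-1.93,-0.5,-1.6],[0,0,0],-1],[[-1.0,-1.0,-1.6],[0,0,0],-1],[[-0.1,-1.5,-1.6],[0,0,0],-1],[[0.65,-1.96,-1.6],[0,0,0],-1],[[0.65,-1.96,-1.6],[0,0,0],-1],[[0.65,-1.96,-1.6],[0,0,0],-1]])

```text
t: 18.42
eef_pos: [0.5904, -0.0188, 0.1563]
tool_rot: [0.0, 0.992, 0.129, -0.001]
contact_force: [0.5, -1.1, 0.2]
gripper_width: -0.0
```

```bash
python3 st.py k
```

```text
t 18.43 local [30.2 69.5] tipz 83.7 F [ 0.5 -1.1  0.2] w -0.0 rot 14.8
```

View pics/scene_k.png

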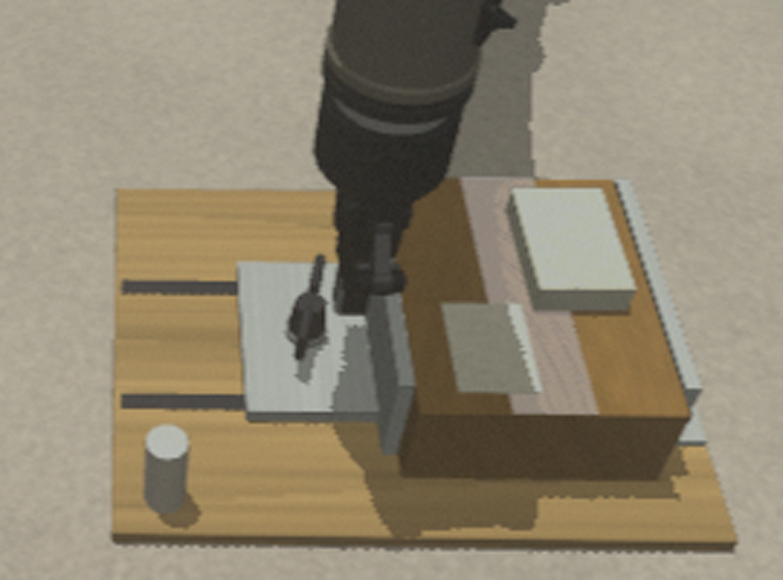

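Request:
apply_moves(moves=[[[0,0,0.8],[0,0,0],-1],[[0,0,1.6],[0,0,0],-1],[[0,0,1.6],[0,0,0],-1],[[-0.02,0.2,1.6],[0,0,0],-1],[[0.01,0.4,1.6],[0,0,0],-1],[[0.03,0.6,1.6],[0,0,0],-1],[[0.04,0.78,1.6],[0,0,0],-1],[[0.02,1.02,1.6],[0,0,0],-1],[[-0.04,1.25,1.6],[0,0,0],-1],[[-0.14,1.47,1.6],[0,0,0],-1],[[-0.28,1.66,1.6],[0,0,0],-1],[[-0.36,1.74,1.6],[0,0,0],-1],[[-0.36,1.74,1.6],[0,0,0],-1],[[-0.36,1.74,1.6],[0,0,0],-1]])

```text
t: 20.27
eef_pos: [0.5933, -0.0627, 0.1168]
tool_rot: [0.0, 0.992, 0.129, -0.0]
contact_force: [-0.2, 0.1, -0.1]
gripper_width: -0.003
```

```bash
python3 st.py l
```

```text
t 20.27 local [21.8 26.3] tipz 44.2 F [-0.2  0.1 -0.1] w -0.0 rot 14.8
```

View pics/scene_l.png

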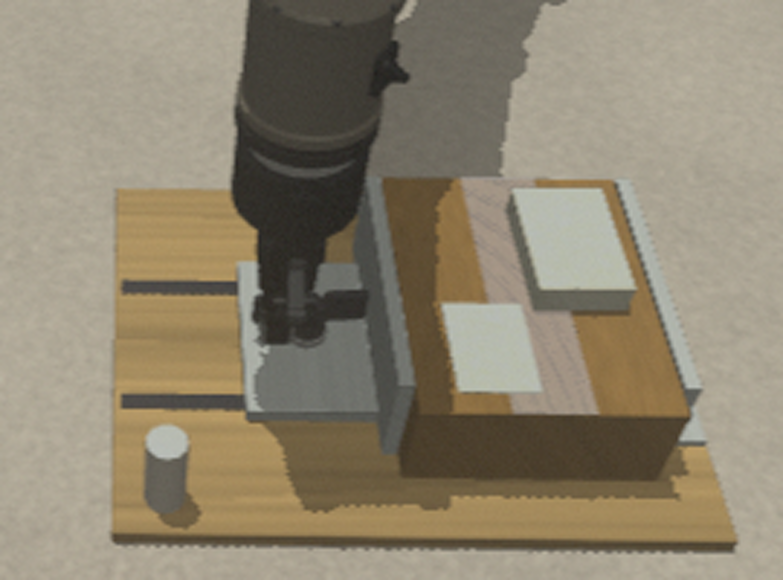

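View pics/top_l.png

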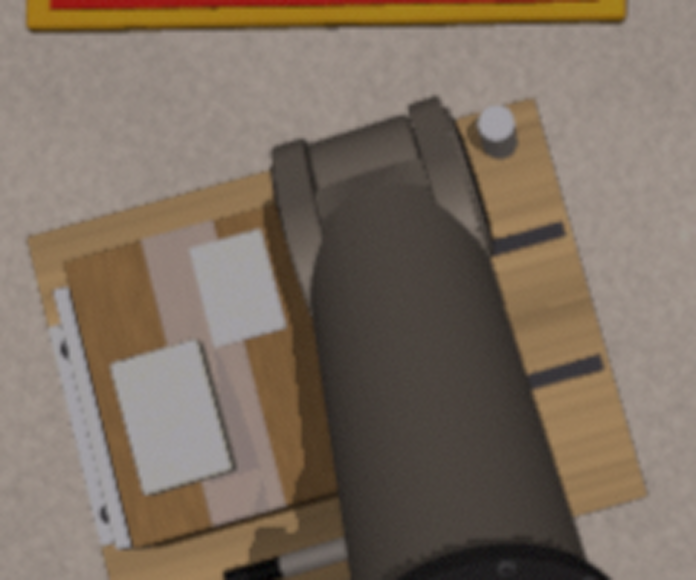

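```bash
cat > wing.py <<'E'
from h import *
import sys
s=cam("scene"); x0,y0=.0009,.0495
im0=cv2.resize(s['color'][200:300,350:450,::-1],None,fx=4,fy=4,interpolation=cv2.INTER_CUBIC)
ims=[im0]
for a in map(float,sys.argv[2:]):
    im=im0.copy(); ph=np.radians(a); d=np.array([np.sin(ph),np.cos(ph)]); n=np.array([d[1],-d[0]])
    for sg in(1,-1):
      for k in(-.0035,.0035):
        pts=[np.r_[l2w(*(np.array([x0,y0])+sg*d*r_+n*k)),z] for r_,z in((.01,.064),(.038,.064),(.038,.038))]
        cv2.polylines(im,[((proj(s,pts)-[350,200]+[.5,1.5])*4).astype(int)],False,(0,0,255),1)
    ims.append(im)
while len(ims)%2: ims.append(im0)
w=len(ims)//2
out=np.vstack([np.hstack(ims[:w]),np.hstack(ims[w:])]) 
f=min(1,800/out.shape[1],600/out.shape[0]); cv2.imwrite(f'pics/w_{sys.argv[1]}.png',cv2.resize(out,None,fx=f,fy=f,interpolation=cv2.INTER_AREA))
E
python3 wing.py l 160 170 180
```

```text
(no output)
```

View pics/w_l.png

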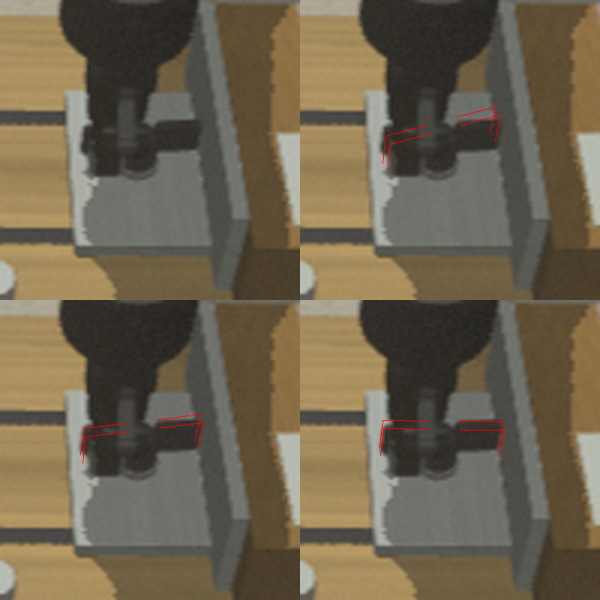

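Request:
apply_moves(moves=[[[-0.05,0.04,0],[0,0,0],-1],[[-0.09,0.08,0],[0,0,0],-1],[[-0.13,0.1,0],[0,0,0],-1],[[-0.13,0.1,0],[0,0,0],-1]])

```text
t: 20.92
eef_pos: [0.5912, -0.0654, 0.117]
tool_rot: [-0.0, 0.992, 0.129, 0.0]
contact_force: [1.1, 1.6, 1.1]
gripper_width: -0.002
```

```bash
python3 st.py; python3 wing.py m 170 175 180
```

```text
t 20.93 local [19.1 24.2] tipz 44.4 F [1.1 1.6 1.1] w -0.0 rot 14.8
```

View pics/w_m.png

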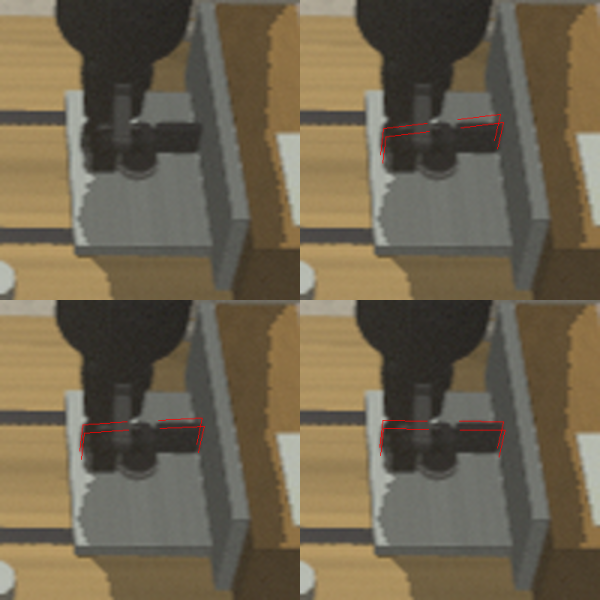

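Request:
apply_moves(moves=[[[-0.05,0.03,0],[0,0,0],-1],[[-0.1,0.06,0],[0,0,0],-1],[[-0.15,0.08,0],[0,0,0],-1],[[-0.15,0.08,0],[0,0,0],-1]])

```text
t: 21.48
eef_pos: [0.5904, -0.0659, 0.1173]
tool_rot: [-0.001, 0.992, 0.13, 0.003]
contact_force: [8.6, 6.6, -7.2]
gripper_width: -0.003
```

```bash
python3 st.py; python3 wing.py n 175 180 185
```

```text
t 21.48 local [18.3 24. ] tipz 44.7 F [ 8.6  6.6 -7.2] w -0.0 rot 14.9
```

View pics/w_n.png

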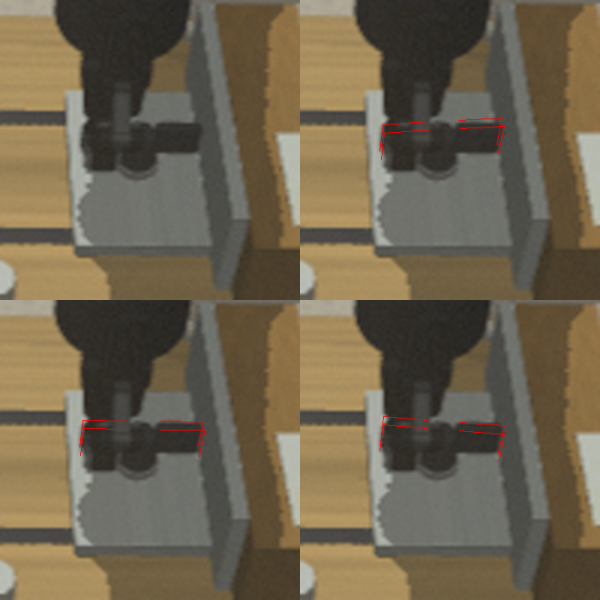

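The finger met firm resistance of about 13 N with the wings along y, so the screw is at its stop. Now I'll back off, lift clear and check.

Request:
apply_moves(moves=[[[0.4,0,0],[0,0,0],-1],[[1.0,0.1,0],[0,0,0],-1],[[1.0,0.1,0],[0,0,0],-1],[[1.0,0.1,-2],[0,0,0],-1],[[1.0,0.1,-4],[0,0,0],-1],[[1.0,1.5,-5.5],[0,0,0],-1],[[1.0,3.5,-6],[0,0,0],-1],[[1.0,5.5,-6],[0,0,0],-1],[[1.0,7.5,-6],[0,0,0],-1],[[1.0,9.5,-6],[0,0,0],-1],[[1.0,9.5,-6],[0,0,0],-1],[[1.0,9.5,-6],[0,0,0],-1]])

```text
t: 23.02
eef_pos: [0.6723, -0.2913, 0.2663]
tool_rot: [-0.001, 0.992, 0.129, -0.001]
contact_force: [-0.8, 0.9, 0.2]
gripper_width: 0.002
```

```bash
python3 st.py o; python3 wing.py o 175 180 185
python3 - <<'E'
from h import *
print(np.abs(get_obs()['joint_vel']).max())
cam("scene","pics/scene_end.png")
E
```

```text
t 23.02 local [  39.8 -214.9] tipz 193.7 F [-0.8  0.9  0.2] w 0.0 rot 14.8
0.0038891630378121546
```

View pics/top_o.png

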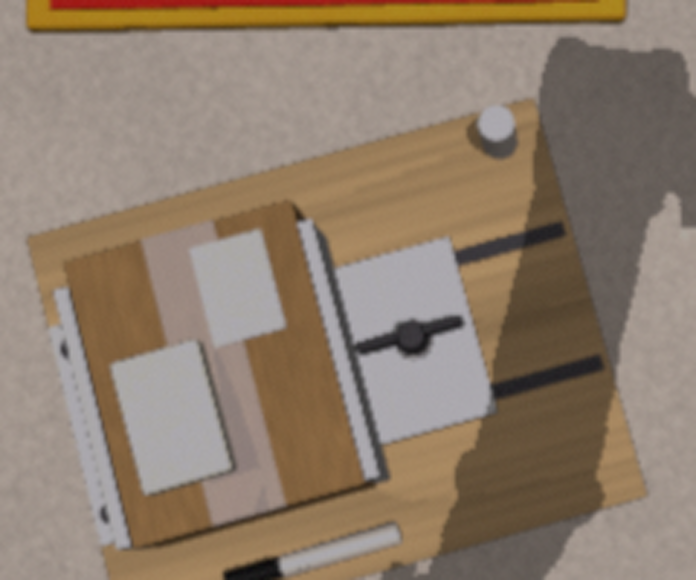

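View pics/scene_o.png

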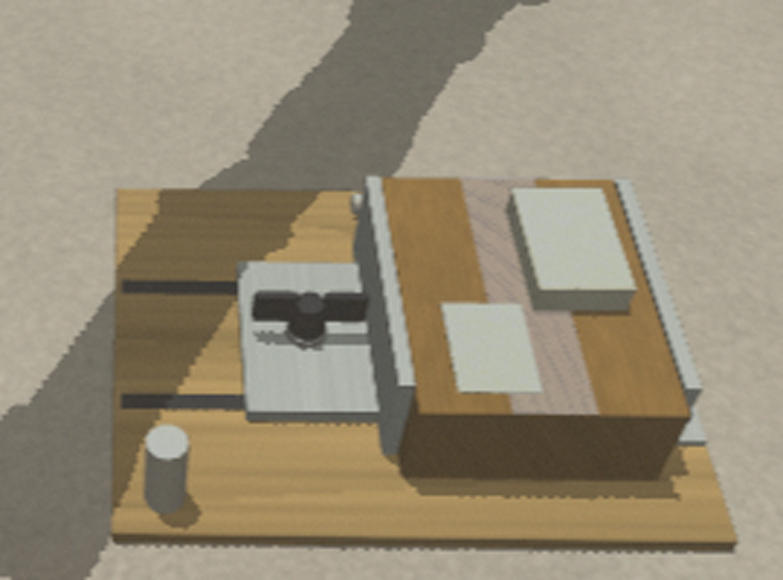

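View pics/w_o.png

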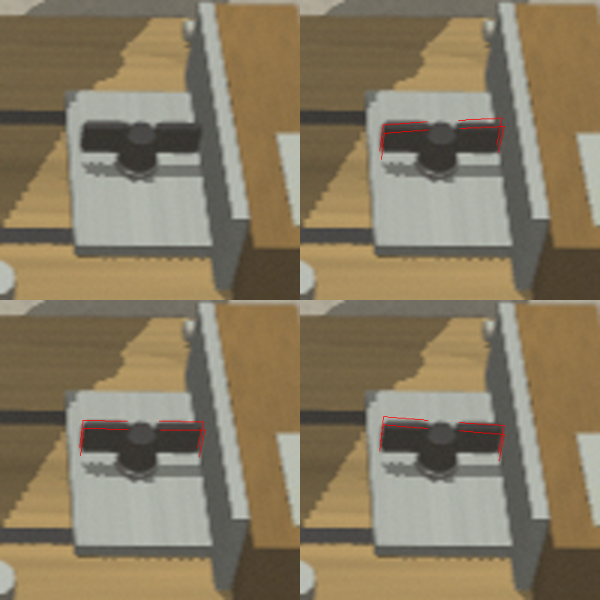

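Run:
```python
from h import *
t=cam("top")
Z=lambda x,y:(140+y/2.9,120+x/2.9)
for n,p in(("fence far",(299,222)),("fence near",(367,482)),("stop far",(70,288)),("stop near",(130,545))):
    print(n,(w2l(at(t,Z(*p),.085))*1000).round(1))
```

```text
fence far [ 89.4 100.7]
fence near [-92.2 101.1]
stop far [ 87.5 260.5]
stop near [-89.9 262.3]
```

```bash
python3 -c "
from h import *
print(hand_in()); print(get_obs()['t'])"
```

```text
the job is handed in; nothing more can be done
None
the job is handed in; nothing more can be done
```

The carton jig is set and the job is handed in, with the robot clock at about 23 s. No verdict came back.

- **Fence:** I pushed it with the closed fingertips, 65 mm to the +x side of the middle of its back. The force rose to about 20 N while the fence had almost stopped moving, so the carton was shut against the fixed stop.
- **Wing screw:** Two strokes of about half a turn and one shorter one took it from about 1.67 rad to its stop. The stop showed as a firm rise to about 13 N at the wrist, with the wings along the fence's y. That is well under the 35 N limit, though wrist force is not a direct reading of finger force on the wings.

**Last checks:**
- **Fence gap:** the fence face and the fixed stop measured 160 to 161 mm apart in the top view, against a 160 mm carton.
- **Screw angle:** the wings matched the 180° overlay to within a few degrees. That reads as 9.42 rad given two completed half-turn strokes, which I counted from the strokes and the stop force rather than measured directly.
- **Bystanders:** the marker, glue stick and pouch box showed no visible shift, apart from the pouch box moving a millimetre or two with the carton. I did not re-check the tape roll, cutter, scanner and mug in the last pictures; the arm only passed well above that side of the table.
- **Arm:** it was at rest, about 0.19 m above the table and clear of everything.

No check failed. The only disagreement was the hub position: the push distance and the camera fit differed by about 1.5 mm, so I used the middle.

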